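# Weigh out brass rings on the dial scale

## Robot

A 6-joint arm with a two-finger parallel gripper is mounted at the origin on the work surface. World frame = base frame: x ahead of the robot, y to its left, z up, the work surface at z = 0. Lengths are in m, angles in rad, forces in N, time in s.
With the tool pointing down it reaches from about 0.3 to 0.775 m from the base axis. Payload 14.6 kg.
Tool frame: the origin (TCP) lies where the fingers leave the gripper's body, on its centre line; the fingertips stand 97 mm ahead of it and the grasp point (between the pads) lies 78 mm ahead of it (ctrl.finger_overhang is the distance from the TCP to the fingertips, in m); z points along the fingers, y is the direction in which the jaws open and shut (so a half turn about z gives the same grasp; the last joint's range is limited). The gripper opens to 94 mm and grips with 3 to 60 N. Pads are 16 mm wide; open, the fingers measure 119 mm over their backs; the gripper's body (75 mm by 177 mm) begins 78 mm behind the grasp point.
Start: joints at [1.093, 0.3, 1.521, -0, 1.321, -0.067], TCP at [0.22, 0.504, 0.303] pointing down, gripper open.
Joint ranges: [-3.03, 3.03], [-0.79, 2.21], [0.23, 2.52], [-1.04, 4.18], [0, 3.07], [-2.55, 2.55]. Speed limits (rad/s): [2.22, 2.22, 2.57, 3.14, 3.14, 3.14].

## Interface

Orientations are given as [roll, pitch, yaw] about the fixed x, y, z axes, in that order (R = Rz(yaw) Ry(pitch) Rx(roll)).
In Python, from station import ctrl, imaging, hand_in gives the robot as it stands.
- The arm moves only by the shell command python3 -m pendant 'ROWS' [FORCE]. ROWS is JSON, a list of rows, each a list of 7 numbers: the shift along the tool's x, y, z normalised to -1 to 1, where 1 is 120 mm, then the turn, a rotation vector about the tool's x, y, z normalised to -1 to 1, where 1 is 30 degrees, then the closure, from -1 (fully open) to 1 (shut). A call has 1 to 10 rows; each row shifts and turns the commanded pose from where the row before left it, along the tool's axes as they then stand; what a row does not reach is not made up. A row lasts 1/12 s, in which the tool goes at most 41.7 mm and 7.16 degrees, less where a joint would pass 70% of its speed; a pose out of reach is approached as far as the arm can. A call with a number of a shift or a turn outside -1 to 1 is refused whole. A call with a gripper value outside its range is refused whole. The fingers move at their own pace and stop on an object; FORCE is the grip in N (left out, the last holds). Time passes only in rows, so rows that do not move let the fingers close. It gives the time, the measured TCP pose, the force and the opening at its end, in the units of the state.
- ctrl.get_obs(): the state, without advancing time (a new reading comes with each control period).
- imaging.camera(name): name is "scene" or "top"; returns a dict with "image" (400x640x3 uint8, red, green, blue), "mtx" (3x3 intrinsics, pixels), "k1" (the pictures are not rectified: a ray, as slopes to the right and down, at radius r is drawn at 1 + k1 r^2 times it, then the intrinsics apply), "rvec" (rotation vector, rad) and "tvec" (3), from world to camera coordinates, as OpenCV has them. Camera axes: x right, y down, z forward; pixel columns grow to the right and rows downward; lengths in m; the calibration is good to about 2 mm. A picture is of the moment at which its call begins. There is no depth.
- hand_in(): hands the job in, once; it reports no verdict.
The state is a dict: "time_s": time; "qpos": joint angles; "joint_vel": joint speeds; "tau": joint torques, N m; "ee_pos": TCP position; "eef_rot": TCP orientation; "force": force on the tool from outside, world axes, zero at the start; "moment": the same for the moment, N m; "grip_width": finger opening in m.
Only numpy, scipy, OpenCV 4.12 (cv2) and the standard library are available. Lean on these libraries where they do the work, as an engineer would, in place of code of your own. Each camera call takes 0.05 s, during which the arm holds its last target.

## Task

Thread brass rings one at a time onto the upright post of the spring scale, lowering each gently (not dropping it) until it rests on the foot or on the ring below, and stop when the released load holds the needle inside the thick black band on the dial. Never load the scale with more than 20 N; leave the rings you do not need where they lie and leave everything else on the bench alone.

Things in the scene. Friction and masses are not known exactly. Their poses are not given: they have to be found in the camera images.
- pan: Round flat steel pan of the spring scale, 130 mm across; origin: centre of its top surface, z up, x towards the dial. Empty, it stands about 67 mm over the bench; it sinks 2.5 mm per newton (400 N/m, damped), 3.3 mm per ring, to a hard stop about 19 mm below its start. Pan, foot and rings on it must never bear more than 20 N.
- pan_foot (a point): Centre of the top of the dark round foot (56 mm across, 3 mm thick) in the middle of the pan. The lowest ring rests on the foot, which carries the upright steel post.
- pan_above (a point): Point on the pan's centre line at the height of the post's top, 51 mm above the foot; sinks with the pan. The post (13 mm in diameter, the top 4 mm tapering to 9 mm) is NOT here: its axis stands upright 8 mm beside the centre line, in a fixed, clamped direction that differs from run to run and is not measured: find it by feel (or by eye).
- scale: Grey housing of the scale, fixed to the bench: 160 mm wide and 32 mm high. Origin: under the pan's centre, on the bench. The round dial (112 mm across, tilted 35 degrees, top edge about 95 mm over the bench) is centred 150 mm from the pan's centre along +x of this frame.
- needle (a joint): Dial needle angle in rad, growing clockwise as seen facing the dial; it follows the load on the pan at once: 150 rad per metre of pan travel, about 0.5 (0.45 to 0.55) per ring. It begins between about 0.2 and 0.75, according to the scale's unknown tare. The thick black band on the dial runs from 1.5 to 2.1.
- ring0: Plain brass ring (one of four alike), outer diameter 40 mm, bore 18 mm, 16 mm high, about 0.136 kg, lying flat on the bench. Origin: centre of its underside; z along the bore.
- ring1: Plain brass ring (one of four alike), outer diameter 40 mm, bore 18 mm, 16 mm high, about 0.136 kg, lying flat on the bench. Origin: centre of its underside; z along the bore.
- ring2: Plain brass ring (one of four alike), outer diameter 40 mm, bore 18 mm, 16 mm high, about 0.136 kg, lying flat on the bench. Origin: centre of its underside; z along the bore.
- ring3: Plain brass ring (one of four alike), outer diameter 40 mm, bore 18 mm, 16 mm high, about 0.136 kg, lying flat on the bench. Origin: centre of its underside; z along the bore.
- plug0: Bystander: solid brass plug, no bore, 32 mm in diameter and 20 mm high with a 22 mm boss on top (28 mm in all), standing among the rings. Origin: centre of its underside.
- plug1: Bystander: solid brass plug, no bore, 32 mm in diameter and 20 mm high with a 22 mm boss on top (28 mm in all), standing among the rings. Origin: centre of its underside.
- fitting0: Bystander: small waisted brass fitting, 22 mm in diameter, 40 mm high, standing upright. Origin: centre of its underside.
- fitting1: Bystander: small waisted brass fitting, 22 mm in diameter, 40 mm high, standing upright. Origin: centre of its underside.
- fitting2: Bystander: small waisted brass fitting, 22 mm in diameter, 40 mm high, standing upright. Origin: centre of its underside.
- screwdriver: Bystander: screwdriver with orange handle lying on the bench beyond the rings. Origin: on its underside, near its middle.
- tumbler: Bystander: grey drinks can-shaped tumbler, 76 mm in diameter, 190 mm high. Origin: centre of its underside.
There are look-alikes about, which are no part of the job. Leave any blue look-alike of the ring1 alone.

How it is judged:
On the way, in this order (a step that is already met when the one before it is completed fails the run):
1. a first ring is threaded on the post (((horizontal distance between ring0 and pan below 0.0125 m and z of ring0 in the frame of pan between -0.003 and 0.042 m and angle between ring0's own z axis and vertical below 0.15 rad) or (horizontal distance between ring1 and pan below 0.0125 m and z of ring1 in the frame of pan between -0.003 and 0.042 m and angle between ring1's own z axis and vertical below 0.15 rad) or (horizontal distance between ring2 and pan below 0.0125 m and z of ring2 in the frame of pan between -0.003 and 0.042 m and angle between ring2's own z axis and vertical below 0.15 rad) or (horizontal distance between ring3 and pan below 0.0125 m and z of ring3 in the frame of pan between -0.003 and 0.042 m and angle between ring3's own z axis and vertical below 0.15 rad))), for 0.2 s.
2. a second ring is threaded on the post as well ((((horizontal distance between ring0 and pan below 0.0125 m and z of ring0 in the frame of pan between -0.003 and 0.042 m and angle between ring0's own z axis and vertical below 0.15 rad) and (horizontal distance between ring1 and pan below 0.0125 m and z of ring1 in the frame of pan between -0.003 and 0.042 m and angle between ring1's own z axis and vertical below 0.15 rad)) or ((horizontal distance between ring0 and pan below 0.0125 m and z of ring0 in the frame of pan between -0.003 and 0.042 m and angle between ring0's own z axis and vertical below 0.15 rad) and (horizontal distance between ring2 and pan below 0.0125 m and z of ring2 in the frame of pan between -0.003 and 0.042 m and angle between ring2's own z axis and vertical below 0.15 rad)) or ((horizontal distance between ring0 and pan below 0.0125 m and z of ring0 in the frame of pan between -0.003 and 0.042 m and angle between ring0's own z axis and vertical below 0.15 rad) and (horizontal distance between ring3 and pan below 0.0125 m and z of ring3 in the frame of pan between -0.003 and 0.042 m and angle between ring3's own z axis and vertical below 0.15 rad)) or ((horizontal distance between ring1 and pan below 0.0125 m and z of ring1 in the frame of pan between -0.003 and 0.042 m and angle between ring1's own z axis and vertical below 0.15 rad) and (horizontal distance between ring2 and pan below 0.0125 m and z of ring2 in the frame of pan between -0.003 and 0.042 m and angle between ring2's own z axis and vertical below 0.15 rad)) or ((horizontal distance between ring1 and pan below 0.0125 m and z of ring1 in the frame of pan between -0.003 and 0.042 m and angle between ring1's own z axis and vertical below 0.15 rad) and (horizontal distance between ring3 and pan below 0.0125 m and z of ring3 in the frame of pan between -0.003 and 0.042 m and angle between ring3's own z axis and vertical below 0.15 rad)) or ((horizontal distance between ring2 and pan below 0.0125 m and z of ring2 in the frame of pan between -0.003 and 0.042 m and angle between ring2's own z axis and vertical below 0.15 rad) and (horizontal distance between ring3 and pan below 0.0125 m and z of ring3 in the frame of pan between -0.003 and 0.042 m and angle between ring3's own z axis and vertical below 0.15 rad)))), for 0.2 s.
At the end, for the whole second after the job is handed in: The needle rests inside the black band (1.47 to 2.13 rad); every ring either is threaded on the post, at rest and level (underside less than 42 mm above the pan's top, within 12.5 mm of its centre, tilted less than 0.15 rad), or still lies flat within 30 mm of where it began; pan at rest (value of joint needle between 1.47 and 2.13 rad and linear speed of pan below 0.02 m/s and (((horizontal distance between ring0 and pan below 0.0125 m and z of ring0 in the frame of pan between -0.003 and 0.042 m and angle between ring0's own z axis and vertical below 0.15 rad) and linear speed of ring0 below 0.02 m/s) or (distance of ring0 from where it was at the start of the episode below 0.03 m and angle between ring0's own z axis and vertical below 0.15 rad)) and (((horizontal distance between ring1 and pan below 0.0125 m and z of ring1 in the frame of pan between -0.003 and 0.042 m and angle between ring1's own z axis and vertical below 0.15 rad) and linear speed of ring1 below 0.02 m/s) or (distance of ring1 from where it was at the start of the episode below 0.03 m and angle between ring1's own z axis and vertical below 0.15 rad)) and (((horizontal distance between ring2 and pan below 0.0125 m and z of ring2 in the frame of pan between -0.003 and 0.042 m and angle between ring2's own z axis and vertical below 0.15 rad) and linear speed of ring2 below 0.02 m/s) or (distance of ring2 from where it was at the start of the episode below 0.03 m and angle between ring2's own z axis and vertical below 0.15 rad)) and (((horizontal distance between ring3 and pan below 0.0125 m and z of ring3 in the frame of pan between -0.003 and 0.042 m and angle between ring3's own z axis and vertical below 0.15 rad) and linear speed of ring3 below 0.02 m/s) or (distance of ring3 from where it was at the start of the episode below 0.03 m and angle between ring3's own z axis and vertical below 0.15 rad))); the robot touches nothing.
It fails at once if the scale is loaded with more than 20 N (pressed or rammed) (contact force between pan and anything else above 20 N).
It fails at once if a ring is dropped down the post or slammed down (faster than 0.4 m/s below the post's top) ((horizontal distance between ring0 and pan below 0.04 m and z of ring0 in the frame of pan below 0.05 m and linear speed of ring0 above 0.4 m/s) or (horizontal distance between ring1 and pan below 0.04 m and z of ring1 in the frame of pan below 0.05 m and linear speed of ring1 above 0.4 m/s) or (horizontal distance between ring2 and pan below 0.04 m and z of ring2 in the frame of pan below 0.05 m and linear speed of ring2 above 0.4 m/s) or (horizontal distance between ring3 and pan below 0.04 m and z of ring3 in the frame of pan below 0.05 m and linear speed of ring3 above 0.4 m/s)).
It fails at once if two rings are carried at the same time (((height (world z) of ring0 above 0.03 m and horizontal distance between ring0 and pan above 0.04 m) and (height (world z) of ring1 above 0.03 m and horizontal distance between ring1 and pan above 0.04 m)) or ((height (world z) of ring0 above 0.03 m and horizontal distance between ring0 and pan above 0.04 m) and (height (world z) of ring2 above 0.03 m and horizontal distance between ring2 and pan above 0.04 m)) or ((height (world z) of ring0 above 0.03 m and horizontal distance between ring0 and pan above 0.04 m) and (height (world z) of ring3 above 0.03 m and horizontal distance between ring3 and pan above 0.04 m)) or ((height (world z) of ring1 above 0.03 m and horizontal distance between ring1 and pan above 0.04 m) and (height (world z) of ring2 above 0.03 m and horizontal distance between ring2 and pan above 0.04 m)) or ((height (world z) of ring1 above 0.03 m and horizontal distance between ring1 and pan above 0.04 m) and (height (world z) of ring3 above 0.03 m and horizontal distance between ring3 and pan above 0.04 m)) or ((height (world z) of ring2 above 0.03 m and horizontal distance between ring2 and pan above 0.04 m) and (height (world z) of ring3 above 0.03 m and horizontal distance between ring3 and pan above 0.04 m))).
It fails at once if a bystander is pushed more than 30 mm away or knocked over (distance of any of plug0, plug1, fitting0, fitting1, fitting2, screwdriver, tumbler from where it was at the start of the episode above 0.03 m or angle between any of plug0, plug1, fitting0, fitting1, fitting2, tumbler's own z axis and vertical above 0.5 rad).
It also fails if it takes over 72 s, if anything falls off the work surface, if the arm or the gripper's body presses on something with over 40 N, if the wrist force passes 120 N, or if a joint passes its speed limit or range.

## Working session

There is one attempt and no reset: what is moved stays moved. The work goes in short steps, Python scripts to look and compute and a shell command to move; the robot and the scene stay as the last step left them, time stands still between calls to the robot, and variables do not carry over. Pictures are saved under pics/ and viewed, and the job is handed in when it is done.

```bash
ls; mkdir -p pics; python3 - <<'E'
from station import ctrl, imaging
import cv2
print(ctrl.get_obs())
for n in("scene","top"):
    c=imaging.camera(n); cv2.imwrite(f"pics/{n}0.png",c["image"][:,:,::-1]); print({k:v for k,v in c.items() if k!="image"})
E
```

```text
pics
{'time_s': 0.0, 'qpos': array([ 1.09341860e+00,  3.00481056e-01,  1.52156511e+00,  8.32782437e-06,
        1.32068362e+00, -6.66100060e-02]), 'joint_vel': array([ 6.49287128e-05,  1.10985799e-03,  1.52485147e-03,  5.65274318e-04,
       -3.05915141e-04, -1.99991469e-03]), 'tau': array([-1.48707895e-03, -5.31819069e+01, -3.52727044e+01,  7.07728160e-02,
        2.44903058e-02, -1.03759503e-04]), 'ee_pos': array([0.21956346, 0.50411894, 0.30208756]), 'eef_rot': array([-3.14045858e+00, -8.37366409e-05,  2.73082282e+00]), 'force': array([ 0.74769903, -0.11191572,  0.07935617]), 'moment': array([-0.04222445,  0.04681262, -0.04622147]), 'grip_width': 0.09379462430220166}
{'mtx': array([[397.78786012,   0.        , 316.80834219],
       [  0.        , 397.78786012, 199.70058917],
       [  0.        ,   0.        ,   1.        ]]), 'k1': -0.10269801427507773, 'rvec': array([ 0.93560492,  2.69781675, -0.80114146]), 'tvec': array([ 0.42468227, -0.30052719,  1.5553893 ])}
{'mtx': array([[488.24995542,   0.        , 315.09891069],
       [  0.        , 488.24995542, 202.55113872],
       [  0.        ,   0.        ,   1.        ]]), 'k1': 0.041548561667078675, 'rvec': array([ 2.12008715, -2.12128968,  0.21125458]), 'tvec': array([0.09117028, 0.63869601, 1.26441564])}
```

View pics/scene0.png

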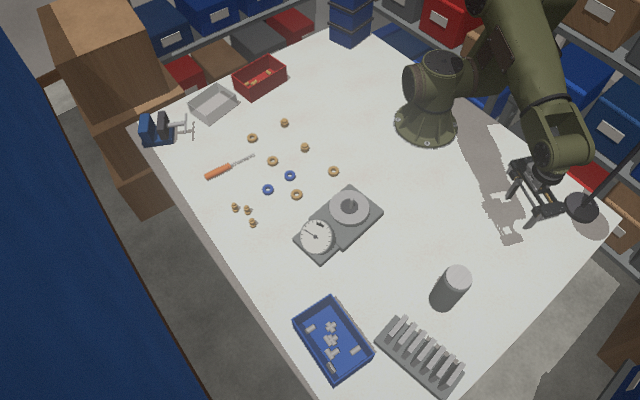

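View pics/top0.png

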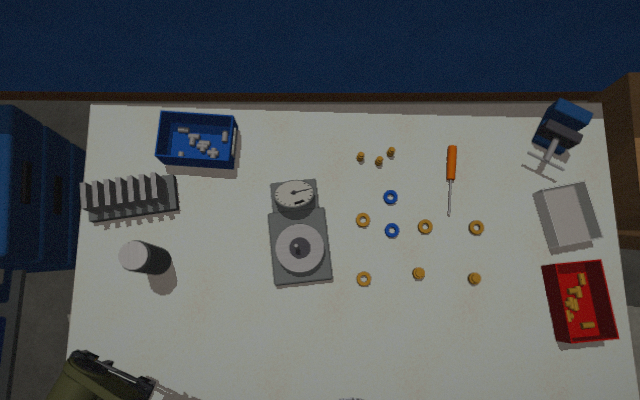

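The scene and top pictures agree. In the top picture the brass rings are near (363,220), (363,279), (425,227) and (476,228), and the plugs near (419,273) and (474,278). The blue rings are at (390,197) and (392,230), the pan near (300,248) and the dial near (295,197). Next I zoom in and measure.

```bash
cat > h.py <<'E'
import numpy as np, cv2
from station import ctrl, imaging
def cam(n,save=None):
    c=imaging.camera(n)
    if save: cv2.imwrite(f"pics/{save}.png",c["image"][:,:,::-1])
    return c
def D(c): return np.array([c["k1"],0,0,0,0.])
def ray(c,uv):
    p=cv2.undistortPoints(np.array([[uv]],float),c["mtx"],D(c))[0,0]
    R=cv2.Rodrigues(c["rvec"])[0]
    return -R.T@c["tvec"], R.T@np.array([p[0],p[1],1])
def atz(c,uv,z):
    o,d=ray(c,uv); return o+d*(z-o[2])/d[2]
def proj(c,P):
    return cv2.projectPoints(np.array(P,float).reshape(-1,3),c["rvec"],c["tvec"],c["mtx"],D(c))[0][:,0]
def crop(c,x0,y0,w,h,s,name):
    im=c["image"][y0:y0+h,x0:x0+w,::-1]
    cv2.imwrite(f"pics/{name}.png",cv2.resize(im,None,fx=s,fy=s,interpolation=cv2.INTER_CUBIC))
E
python3 - <<'E'
from h import *
for n in("top","scene"):
    c=cam(n); hsv=cv2.cvtColor(c["image"],cv2.COLOR_RGB2HSV)
    m=cv2.inRange(hsv,(10,90,60),(30,255,255))
    k,l,s,ce=cv2.connectedComponentsWithStats(m)
    print(n)
    for i in range(1,k):
        if s[i,4]>25:
            x,y,w,h=s[i,:4]; 
            mid=(x+(w-1)/2,y+(h-1)/2)
            print(ce[i].round(1),mid,s[i].tolist(),atz(c,ce[i],0.008 if n=='top' else .008).round(4))
    if n=="top":
        crop(c,255,170,90,120,5,"t_sc"); 
        crop(c,340,140,150,150,4,"t_r")
    else:
        crop(c,285,175,110,100,6,"s_sc")
E
```

```text
top
[635.7 115.1] (np.float64(634.0), np.float64(131.5)) [629, 73, 11, 118, 647] [ 0.9065 -0.835   0.008 ]
[451.2 161.9] (np.float64(451.0), np.float64(162.5)) [446, 145, 11, 36, 315] [ 0.7685 -0.3002  0.008 ]
[390.4 151.3] (np.float64(390.5), np.float64(151.5)) [387, 147, 8, 10, 60] [ 0.8003 -0.1271  0.008 ]
[359.9 156. ] (np.float64(360.0), np.float64(156.5)) [357, 152, 7, 10, 52] [ 0.7861 -0.0387  0.008 ]
[378.5 160.4] (np.float64(378.5), np.float64(160.5)) [375, 156, 8, 10, 54] [ 0.7731 -0.092   0.008 ]
[362.5 219.5] (np.float64(362.5), np.float64(219.5)) [356, 213, 14, 14, 128] [ 0.6008 -0.0426  0.008 ]
[424.9 226.1] (np.float64(425.0), np.float64(226.0)) [418, 219, 15, 15, 145] [ 0.5821 -0.2167  0.008 ]
[476.  227.1] (np.float64(476.0), np.float64(227.0)) [469, 220, 15, 15, 146] [ 0.5796 -0.3589  0.008 ]
[629.3 232.6] (np.float64(628.5), np.float64(232.5)) [618, 230, 22, 6, 87] [ 0.5649 -0.7758  0.008 ]
[418.3 272.8] (np.float64(418.0), np.float64(272.5)) [412, 267, 13, 12, 117] [ 0.4526 -0.1927  0.008 ]
[363.5 278.5] (np.float64(363.5), np.float64(278.5)) [357, 272, 14, 14, 13
[... 1050 characters left out ...]
272.1 160.1] (np.float64(272.0), np.float64(160.0)) [268, 157, 9, 7, 35] [ 0.578 -0.216  0.008]
[216.9 170.5] (np.float64(217.0), np.float64(171.0)) [204, 163, 27, 17, 143] [ 0.762 -0.302  0.008]
[333.1 170.4] (np.float64(333.0), np.float64(170.5)) [329, 167, 9, 8, 37] [ 0.4338 -0.0403  0.008 ]
[625.8 211.9] (np.float64(621.0), np.float64(217.5)) [603, 182, 37, 72, 1306] [-0.2741  0.7473  0.008 ]
[296.4 193.5] (np.float64(296.5), np.float64(193.5)) [292, 190, 10, 8, 44] [ 0.596  -0.0422  0.008 ]
[251.8 222.6] (np.float64(252.5), np.float64(223.0)) [250, 219, 6, 9, 26] [ 0.7804 -0.041   0.008 ]
[624.8 352.2] (np.float64(621.0), np.float64(353.5)) [603, 336, 37, 36, 496] [0.1779 1.0019 0.008 ]
```

```bash
python3 - <<'E'
import cv2
a=cv2.imread("pics/t_sc.png");b=cv2.imread("pics/t_r.png");print(a.shape,b.shape)
E
```

```text
(600, 450, 3) (600, 600, 3)
```

View pics/t_sc.png

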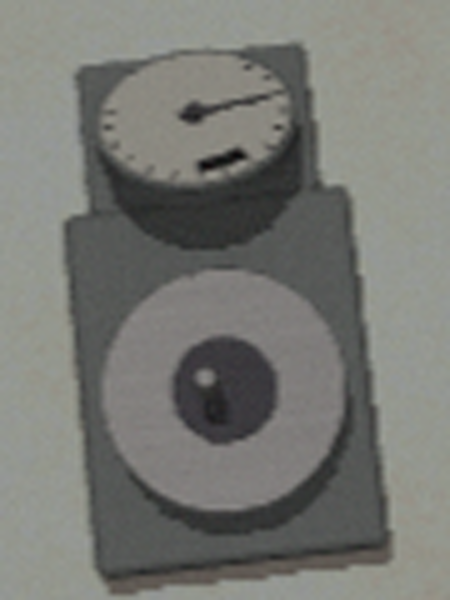

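View pics/t_r.png

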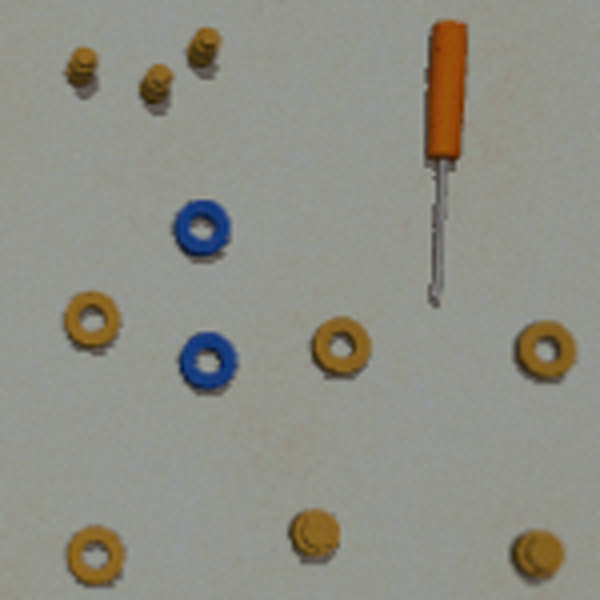

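View pics/s_sc.png

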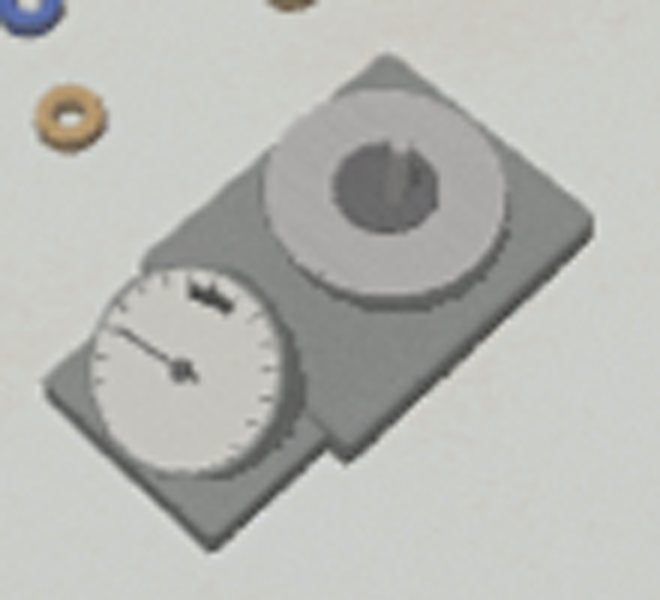

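```bash
python3 - <<'E'
from h import *
from scipy.optimize import least_squares
t=cam("top"); s=cam("scene")
o,_=ray(t,(300,200)); print("top cam",o, "scene cam",ray(s,(300,200))[0])
# pan by hand-read outline
def full(cr,s,off): return np.array([off[0]+(cr[0]+.5)/s-.5,off[1]+(cr[1]+.5)/s-.5])
T=lambda u,v: full((u,v),5,(255,170)); S=lambda u,v: full((u,v),6,(285,175))
for nm,c,pts,z in [("pan top",t,[T(103,390),T(345,390),T(225,268),T(225,513)],.067),("pan scene",s,[S(264,185),S(506,200),S(375,88),S(385,298)],.067),
  ("foot top",t,[T(173,390),T(277,390),T(225,336),T(225,442)],.07),("foot scene",s,[S(333,187),S(438,187),S(386,140),S(386,234)],.07)]:
    P=np.array([atz(c,p,z) for p in pts]); print(nm,P.mean(0).round(4),np.linalg.norm(P[0]-P[1]),np.linalg.norm(P[2]-P[3]))
print("post top",atz(t,T(205,377),.121))
print("post scene", atz(s,S(398,143),.121))
# segmentation of bright pan
for n,c,seed in(("top",t,(280,235)),("scene",s,(336,215))):
    im=c["image"]; print(n,im[seed[1],seed[0]])
    for q in ((0,0),): pass
E
```

```text
top cam [0.38184288 0.09578947 1.36382254] scene cam [1.00184405 0.60836991 1.14721492]
pan top [0.516  0.1324 0.067 ] 0.1285878869583944 0.13025961624082963
pan scene [0.5165 0.135  0.067 ] 0.12902463498794509 0.13183982466834113
foot top [0.5158 0.132  0.07  ] 0.05513790067828927 0.056240926786370354
foot scene [0.5146 0.1352 0.07  ] 0.05589749311089795 0.059032629569640394
post top [0.51685311 0.14084746 0.121     ]
post scene [0.51552435 0.14144909 0.121     ]
top [131 128 124]
scene [170 168 167]
```

```bash
cat > needle.py <<'E'
from h import *
from scipy.optimize import least_squares
def dial_axes(yaw,tilt=np.radians(35)):
    x=np.array([np.cos(yaw),np.sin(yaw),0]); y=np.array([-x[1],x[0],0]); z=np.array([0,0,1.])
    up=np.cos(tilt)*x+np.sin(tilt)*z   # placeholder sign handled by tilt
    return up,y
E
python3 - <<'E'
from needle import *
t=cam("top"); s=cam("scene")
T=lambda u,v: np.array([255+(u+.5)/5-.5,170+(v+.5)/5-.5]); S=lambda u,v: np.array([285+(u+.5)/6-.5,175+(v+.5)/6-.5])
# dial rim points
rt=[T(98,125),T(294,110),T(195,53),T(205,185),T(130,165),T(272,158),T(130,70),T(265,65)]
rs=[S(90,360),S(285,375),S(185,268),S(190,475),S(115,300),S(250,300),S(115,440),S(255,445)]
th=np.linspace(0,2*np.pi,181)
for tilt in (35,-35):
    def circ(p):
        up,y=dial_axes(p[3],np.radians(tilt))
        return p[:3]+.056*(np.cos(th)[:,None]*up+np.sin(th)[:,None]*y)
    def f(p):
        C=circ(p); r=[]
        for c,pts in((t,rt),(s,rs)):
            q=proj(c,C)
            for a in pts:
                d=np.linalg.norm(q-a,axis=1); r.append(d.min())
        return np.array(r)
    best=least_squares(f,[.66,.14,.065,.0])
    print(tilt,best.x,np.sqrt(2*best.cost/16))
    p=best.x; up,y=dial_axes(p[3],np.radians(tilt)); n=np.cross(up,y); n*=np.sign(n[2])
    def ang(c,uv):
        o,d=ray(c,uv); X=o+d*((p[:3]-o)@n)/(d@n)-p[:3]
        # clockwise seen from +n : angle from up; right = cross(up, n)?
        rgt=np.cross(up,n); return np.degrees(np.arctan2(X@rgt,X@up)),np.linalg.norm(X)
    for nm,c,L in (("top",t,dict(hub=T(192,113),tip=T(284,93),b0=T(199,168),b1=T(244,156))),("scene",s,dict(hub=S(181,371),tip=S(113,327),b1=S(192,288),b0=S(232,306)))):
        for k,v in L.items(): print(nm,k,ang(c,v))
E
```

```text
35 [ 0.66257215  0.14998682  0.05770699 -0.83643429] 2.867810255539662
top hub (np.float64(-54.863621223474055), np.float64(0.005997257462280131))
top tip (np.float64(25.57582832198263), np.float64(0.05873908403243333))
top b0 (np.float64(131.634401792328), np.float64(0.024861511590792546))
top b1 (np.float64(74.23255287932757), np.float64(0.03381023224544813))
scene hub (np.float64(-33.40449598164711), np.float64(0.0019061498563351592))
scene tip (np.float64(6.463099229848439), np.float64(0.04550380374274462))
scene b1 (np.float64(84.20005016496005), np.float64(0.04731139149028414))
scene b0 (np.float64(113.57960267257857), np.float64(0.05242064172596169))
-35 [0.66563178 0.15022634 0.05962369 0.01239747] 0.9618740194692791
top hub (np.float64(-15.52306315221575), np.float64(0.003745569269417914))
top tip (np.float64(68.98797864416682), np.float64(0.05301551409002186))
top b0 (np.float64(174.8548657830403), np.float64(0.04006158752155312))
top b1 (np.float64(138.3321635852504), np.float64(0.04153739104001201))
scene hub (np.float64(-169.89916080341925), np.float64(0.0011139817953498383))
scene tip (np.float64(77.10887763149026), np.float64(0.04620568580108419))
scene b1 (np.float64(144.27020836932343), np.float64(0.043647548309563064))
scene b0 (np.float64(177.2680115001515), np.float64(0.04451297623510423))
```

```bash
cat > fit.py <<'E'
from h import *
from scipy.optimize import minimize
th=np.linspace(0,2*np.pi,73)[:-1]
def circ(x,y,z,r): return np.c_[x+r*np.cos(th),y+r*np.sin(th),0*th+z]
def cen(pts): 
    h=cv2.convexHull(pts.astype(np.float32)); m=cv2.moments(h); return np.array([m["m10"],m["m01"]])/m["m00"]
def ringpos(c,uv,z0=0.0):
    """uv: centroid of the filled outer silhouette"""
    p=atz(c,uv,z0+.008)[:2]
    for _ in range(5):
        q=cen(proj(c,np.r_[circ(*p,z0,.02),circ(*p,z0+.016,.02)]))
        a=atz(c,q,z0+.008)[:2]; b=atz(c,uv,z0+.008)[:2]; p=p+b-a
    return p
def rings(c,lo=(10,70,50)):
    hsv=cv2.cvtColor(c["image"],cv2.COLOR_RGB2HSV); m=cv2.inRange(hsv,lo,(30,255,255))
    out=[]
    for k in cv2.findContours(m,cv2.RETR_EXTERNAL,cv2.CHAIN_APPROX_NONE)[0]:
        if len(k)<8: continue
        mm=np.zeros_like(m); cv2.fillPoly(mm,[k],1); mo=cv2.moments(mm,True)
        out.append((mo["m10"]/mo["m00"],mo["m01"]/mo["m00"],mo["m00"]))
    return out
E
python3 - <<'E'
from fit import *
t=cam("top"); s=cam("scene")
for c,n in((t,"top"),(s,"scene")):
    for u,v,a in rings(c):
        p=ringpos(c,(u,v))
        if .4<p[0]<.62 and -.4<p[1]<0: 
            q=proj(c,np.r_[circ(*p,0,.02),circ(*p,.016,.02)]); print(n,round(u,1),round(v,1),a,round(cv2.contourArea(cv2.convexHull(q.astype(np.float32)))),p.round(4))
crop(t,280,228,40,40,15,"t_p"); crop(s,325,188,50,40,15,"s_p")
E
```

```text
top 474.1 278.2 127.0 200 [ 0.4384 -0.3441]
top 363.4 278.5 173.0 179 [ 0.4372 -0.0416]
top 418.3 272.7 121.0 187 [ 0.453  -0.1925]
top 476.0 227.1 178.0 191 [ 0.5795 -0.3587]
top 424.9 226.1 176.0 181 [ 0.5822 -0.2167]
top 362.5 219.5 165.0 172 [ 0.6007 -0.0425]
scene 296.1 194.2 90.0 118 [ 0.5984 -0.0406]
scene 333.2 170.6 79.0 108 [ 0.434  -0.0394]
scene 272.1 160.6 74.0 104 [ 0.5795 -0.2138]
scene 304.3 146.8 52.0 98 [ 0.4477 -0.193 ]
scene 251.5 137.4 67.0 94 [ 0.5771 -0.357 ]
scene 283.9 122.3 48.0 88 [ 0.4345 -0.3435]
```

View pics/t_p.png

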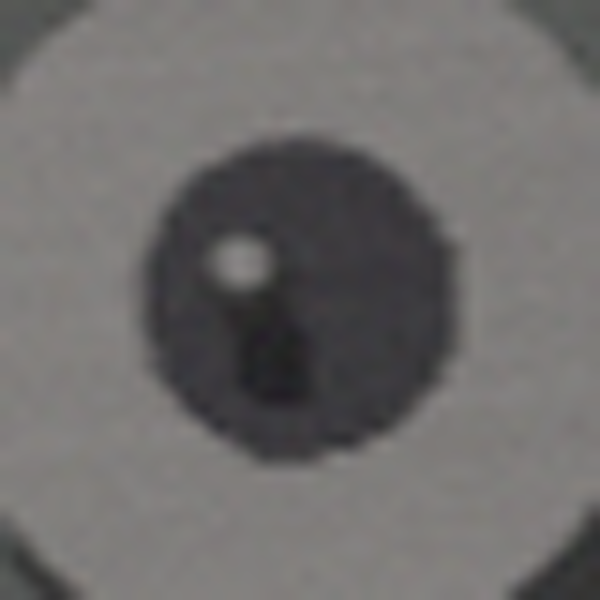

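View pics/s_p.png

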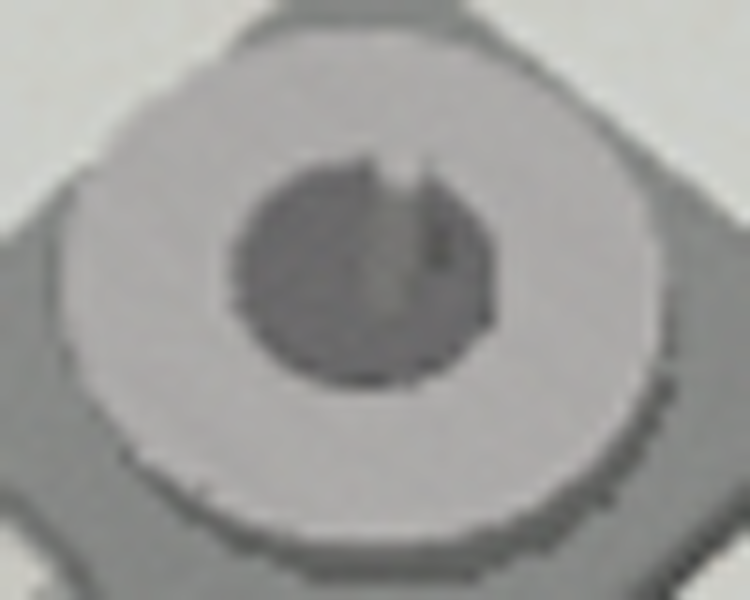

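```bash
python3 - <<'E'
from fit import *
t=cam("top"); s=cam("scene")
T=lambda u,v: np.array([280+(u+.5)/15-.5,228+(v+.5)/15-.5]); S=lambda u,v: np.array([325+(u+.5)/15-.5,188+(v+.5)/15-.5])
F=atz(t,T(300,298),.07); P=atz(t,T(242,264),.121); print("top foot",F,"post",P,P-F,np.hypot(*(P-F)[:2]))
F2=atz(s,S(365,274),.07); print("scene foot",F2)
for a in range(0,360,30):
    b=F2[:2]+.008*np.array([np.cos(np.radians(a)),np.sin(np.radians(a))])
    q=proj(s,[[*b,.07],[*b,.121]]); print(a,((q-[325,188]+.5)*15-.5).round())
E
```

```text
top foot [0.51601192 0.1322241  0.07      ] post [0.51651256 0.14067514 0.121     ] [0.00050064 0.00845103 0.051     ] 0.008465850085987776
scene foot [0.51485456 0.13549715 0.07      ]
0 [[336. 294.]
 [350. 163.]]
30 [[352. 304.]
 [366. 173.]]
60 [[372. 306.]
 [387. 175.]]
90 [[390. 299.]
 [405. 168.]]
120 [[401. 286.]
 [416. 155.]]
150 [[402. 269.]
 [418. 138.]]
180 [[393. 254.]
 [409. 122.]]
210 [[377. 244.]
 [392. 112.]]
240 [[358. 243.]
 [372. 110.]]
270 [[341. 249.]
 [354. 117.]]
300 [[330. 262.]
 [343. 131.]]
330 [[328. 279.]
 [341. 147.]]
```

```bash
python3 -m pendant '[[0,0,0,0,0,0.2215,-0.28],[0,0,0,0,0,0.2215,-0.28],[0,0,0,0,0,0.2215,-0.28],[0,0,0,0,0,0.2215,-0.28],[0,0,0,0,0,0.2215,-0.28],[0,0,0,0,0,0.2215,-0.28],[0,0,0,0,0,0.2215,-0.28],[0,0,0,0,0,0.2215,-0.28],[0,0,0,0,0,0.2215,-0.28],[0,0,0,0,0,0.2215,-0.28]]' 20
```

```text
time_s: 1.43
ee_pos: [0.2196, 0.5042, 0.3027]
eef_rot: [-3.142, 0.0, 1.565]
force: [-0.4, 0.2, 0.2]
grip_width: 0.0601
```

```bash
python3 -m pendant '[[-0.284,0.113,0,0,0,0,-0.28],[-0.284,0.113,0,0,0,0,-0.28],[-0.284,0.113,0,0,0,0,-0.28],[-0.284,0.113,0,0,0,0,-0.28],[-0.284,0.113,0,0,0,0,-0.28],[-0.284,0.113,0,0,0,0,-0.28],[-0.284,0.113,0,0,0,0,-0.28],[-0.284,0.113,0,0,0,0,-0.28]]'; python3 -m pendant '[[-0.284,0.113,0,0,0,0,-0.28],[-0.284,0.113,0,0,0,0,-0.28],[-0.284,0.113,0,0,0,0,-0.28],[-0.284,0.113,0,0,0,0,-0.28],[-0.284,0.113,0,0,0,0,-0.28],[-0.284,0.113,0,0,0,0,-0.28],[-0.284,0.113,0,0,0,0,-0.28],[-0.284,0.113,0,0,0,0,-0.28],[0,0,0,0,0,0,-0.28],[0,0,0,0,0,0,-0.28]]'
```

```text
time_s: 2.1
ee_pos: [0.3283, 0.23, 0.3028]
eef_rot: [3.141, -0.0, 1.571]
force: [0.7, -0.3, -0.6]
grip_width: 0.06
time_s: 2.93
ee_pos: [0.4369, -0.0422, 0.3024]
eef_rot: [-3.141, -0.0, 1.568]
force: [0.3, 0.7, -0.2]
grip_width: 0.0605
```

```bash
python3 -m pendant '[[0,0,0.3,0,0,0,-0.28],[0,0,0.3,0,0,0,-0.28],[0,0,0.3,0,0,0,-0.28],[0,0,0.3,0,0,0,-0.28],[0,0,0.2,0,0,0,-0.28],[0,0,0.15,0,0,0,-0.28],[0,0,0.09,0,0,0,-0.28],[0,0,0.045,0,0,0,-0.28],[0,0,0,0,0,0,-0.28],[0,0,0,0,0,0,-0.28]]'; python3 - <<'E'
from fit import *
t=cam("top","t1"); s=cam("scene","s1"); crop(t,310,220,120,100,5,"t1c"); crop(s,270,120,120,100,5,"s1c")
E
```

```text
time_s: 3.77
ee_pos: [0.4369, -0.0404, 0.101]
eef_rot: [3.141, 0.0, 1.572]
force: [0.4, -0.2, 0.1]
grip_width: 0.0598
```

View pics/t1c.png

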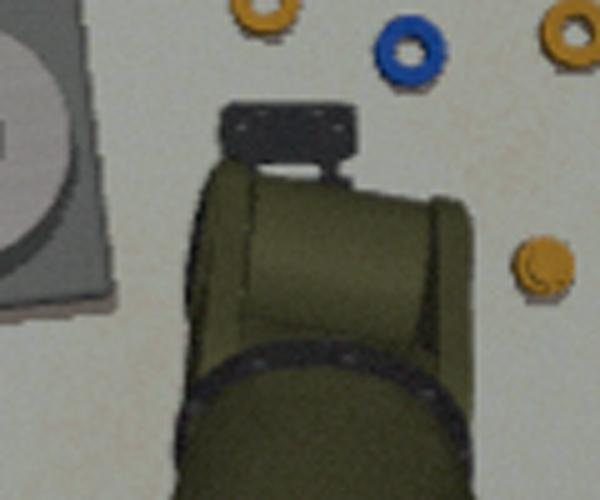

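View pics/s1c.png

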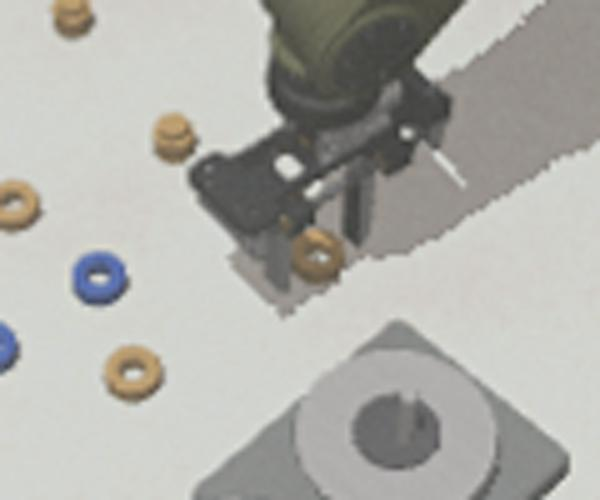

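```bash
python3 -m pendant '[[0,0,0,0,0,0,1],[0,0,0,0,0,0,1],[0,0,0,0,0,0,1],[0,0,0,0,0,0,1],[0,0,0,0,0,0,1]]' 20; python3 -m pendant '[[0,0,-0.02,0,0,0,1],[0,0,-0.1,0,0,0,1],[0,0,-0.2,0,0,0,1],[0,0,-0.3,0,0,0,1],[0,0,-0.3,0,0,0,1],[0,0,-0.1,0,0,0,1],[0,0,0,0,0,0,1],[0,0,0,0,0,0,1]]'
python3 - <<'E'
from fit import *
t=cam("top","t1"); s=cam("scene","s1"); crop(t,310,220,120,100,5,"t1c"); crop(s,270,120,120,100,5,"s1c")
E
```

```text
time_s: 4.28
ee_pos: [0.4368, -0.041, 0.1007]
eef_rot: [3.141, 0.0, 1.571]
force: [-1.5, -0.3, 4.7]
grip_width: 0.0397
time_s: 4.95
ee_pos: [0.4365, -0.041, 0.2226]
eef_rot: [3.141, 0.0, 1.571]
force: [-0.2, -0.1, -1.2]
grip_width: 0.0394
```

View pics/s1c.png

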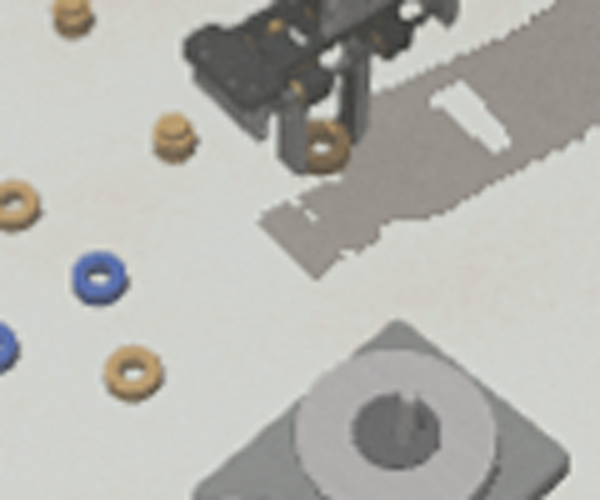

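```bash
python3 -m pendant '[[0.2535,0.1108,-0.05,0,0,0,1],[0.2535,0.1108,-0.05,0,0,0,1],[0.2535,0.1108,-0.046,0,0,0,1],[0.2535,0.1108,0,0,0,0,1],[0.2535,0.1108,0,0,0,0,1],[0.2535,0.1108,0,0,0,0,1],[0,0,0,0,0,0,1],[0,0,0,0,0,0,1],[0,0,0,0,0,0,1]]'
python3 - <<'E'
from fit import *
print(ctrl.get_obs()["force"])
t=cam("top"); s=cam("scene"); crop(t,255,170,110,100,6,"t2c"); crop(s,285,140,110,100,6,"s2c")
E
```

```text
time_s: 5.8
ee_pos: [0.516, 0.1411, 0.2389]
eef_rot: [-3.139, 0.001, 1.571]
force: [0.8, -0.1, -1.4]
grip_width: 0.0394
[ 0.79016637 -0.07408865 -1.38535926]
```

View pics/s2c.png

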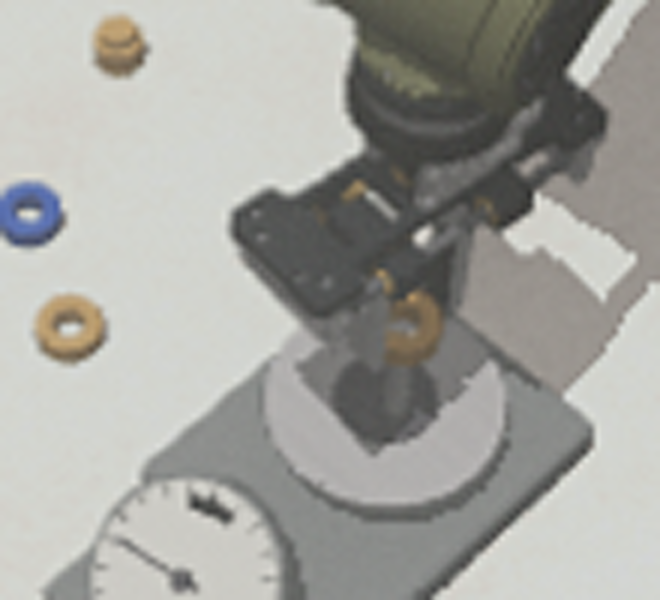

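View pics/t2c.png

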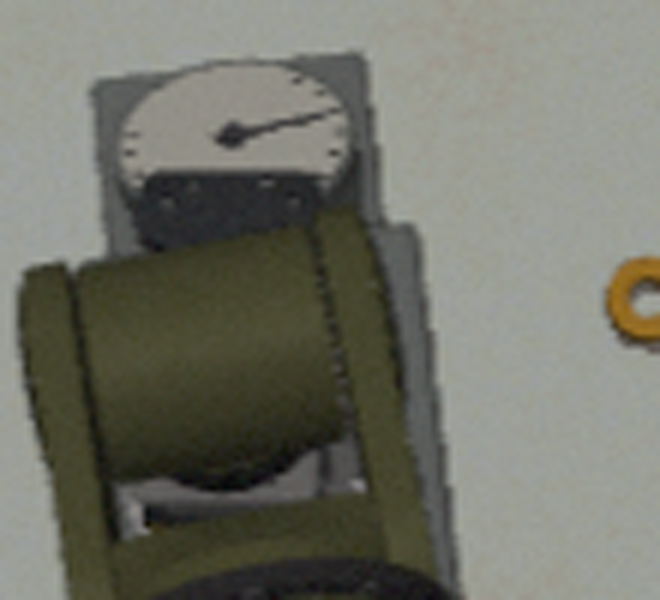

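```bash
python3 -m pendant '[[0,0,0.06,0,0,0,1],[0,0,0.06,0,0,0,1],[0,0,0.03,0,0,0,1],[0,0,0.025,0,0,0,1],[0,0,0,0,0,0,1]]'; python3 -m pendant '[[0,0,0.03,0,0,0,1],[0,0,0.03,0,0,0,1],[0,0,0,0,0,0,1]]'
```

```text
time_s: 6.32
ee_pos: [0.5162, 0.1413, 0.2185]
eef_rot: [-3.14, 0.0, 1.571]
force: [0.3, 0.4, -2.2]
grip_width: 0.0396
time_s: 6.57
ee_pos: [0.5163, 0.1415, 0.2115]
eef_rot: [-3.141, 0.0, 1.571]
force: [-1.1, -0.3, -1.5]
grip_width: 0.0396
```

```bash
python3 -m pendant '[[0,0,0.05,0,0,0,1],[0,0,0.06,0,0,0,1],[0,0,0.06,0,0,0,1],[0,0,0.06,0,0,0,1],[0,0,0.03,0,0,0,1],[0,0,0,0,0,0,1]]'; python3 -m pendant '[[0,0,0.02,0,0,0,1],[0,0,0.02,0,0,0,1],[0,0,0.02,0,0,0,1],[0,0,0,0,0,0,1]]'
```

```text
time_s: 7.07
ee_pos: [0.5161, 0.1415, 0.1798]
eef_rot: [-3.14, 0.0, 1.571]
force: [-0.3, -0.4, -2.0]
grip_width: 0.0397
time_s: 7.4
ee_pos: [0.5164, 0.1415, 0.1734]
eef_rot: [-3.141, 0.0, 1.571]
force: [0.6, -0.6, -1.7]
grip_width: 0.0395
```

```bash
python3 -m pendant '[[0,0,0.015,0,0,0,1],[0,0,0.015,0,0,0,1],[0,0,0,0,0,0,1],[0,0,0,0,0,0,1]]'; python3 -m pendant '[[0,0,0.015,0,0,0,1],[0,0,0,0,0,0,1],[0,0,0,0,0,0,1]]';python3 - <<'E'
from fit import *
s=cam("scene"); crop(s,285,140,110,100,6,"s3c")
E
```

```text
time_s: 7.73
ee_pos: [0.5165, 0.1415, 0.1702]
eef_rot: [-3.142, 0.0, 1.571]
force: [-0.5, -0.3, -0.1]
grip_width: 0.0397
time_s: 7.98
ee_pos: [0.5165, 0.1415, 0.1684]
eef_rot: [3.142, -0.0, 1.571]
force: [-0.2, -0.2, -0.9]
grip_width: 0.0399
```

View pics/s3c.png

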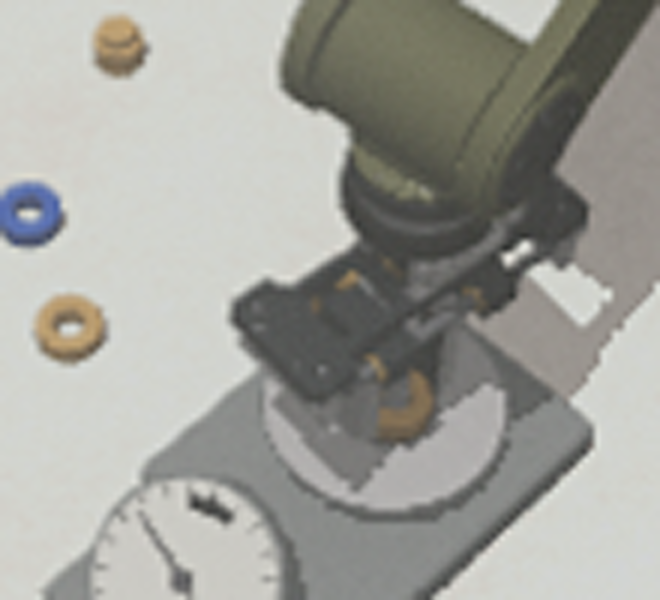

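The ring is on the foot and the needle has moved by about half a radian (tip now at (140,513) in the crop). I release it.

```bash
python3 -m pendant '[[0,0,0,0,0,0,-0.05],[0,0,0,0,0,0,-0.28],[0,0,0,0,0,0,-0.28],[0,0,0,0,0,0,-0.28]]'; python3 -m pendant '[[0,0,-0.1,0,0,0,-0.28],[0,0,-0.2,0,0,0,-0.28],[0,0,-0.3,0,0,0,-0.28],[0,0,-0.2,0,0,0,-0.28],[0,0,0,0,0,0,-0.28]]';python3 - <<'E'
from fit import *
s=cam("scene"); crop(s,285,140,110,100,6,"s4c")
E
```

```text
time_s: 8.37
ee_pos: [0.5165, 0.1415, 0.1684]
eef_rot: [3.141, 0.0, 1.571]
force: [0.7, -0.8, -0.3]
grip_width: 0.0594
time_s: 8.78
ee_pos: [0.5176, 0.1418, 0.2695]
eef_rot: [3.134, -0.002, 1.571]
force: [-0.1, 0.5, 0.6]
grip_width: 0.0602
```

View pics/s4c.png

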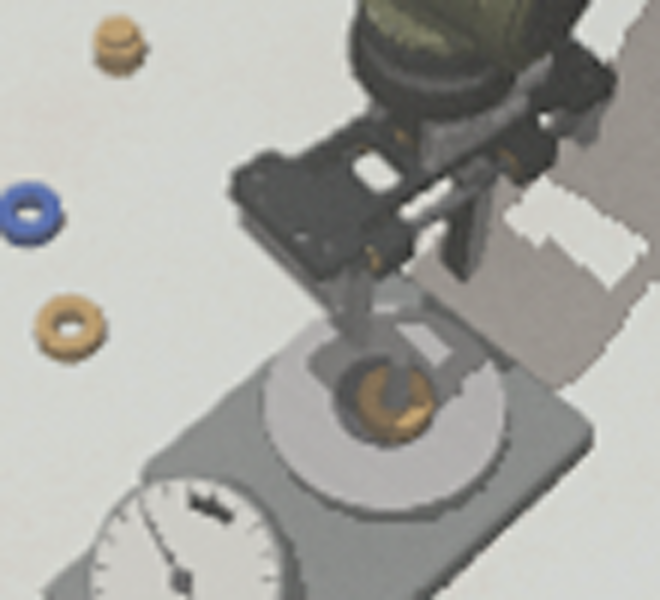

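The first ring sits level on the post at (395,398) in the crop, and the needle tip is now near (143,500). Next is the ring at (0.600,-0.042).

```bash
python3 -m pendant '[[-0.2547,0.1163,0,0,0,0,-0.28],[-0.2547,0.1163,0,0,0,0,-0.28],[-0.2547,0.1163,0,0,0,0,-0.28],[-0.2547,0.1163,0,0,0,0,-0.28],[-0.2547,0.1163,0,0,0,0,-0.28],[-0.2547,0.1163,0,0,0,0,-0.28],[0,0,0.2,0,0,0,-0.28],[0,0,0.2,0,0,0,-0.28],[0,0,0,0,0,0,-0.28],[0,0,0,0,0,0,-0.28]]'
```

```text
time_s: 9.67
ee_pos: [0.5997, -0.0417, 0.2149]
eef_rot: [-3.138, -0.0, 1.571]
force: [0.2, 0.2, 1.1]
grip_width: 0.0605
```

```bash
python3 - <<'E'
from fit import *
s=cam("scene"); crop(s,245,130,110,100,6,"s5c");print(ctrl.get_obs()["ee_pos"])
E
```

```text
[ 0.60021301 -0.04159829  0.21650011]
```

View pics/s5c.png

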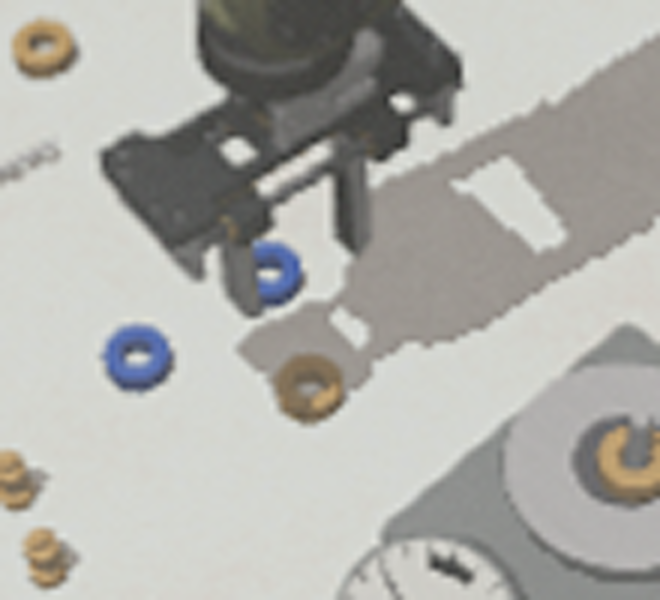

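```bash
python3 -m pendant '[[0,0,0.25,0,0,0,-0.28],[0,0,0.25,0,0,0,-0.28],[0,0,0.2,0,0,0,-0.28],[0,0,0.15,0,0,0,-0.28],[0,0,0.08,0,0,0,-0.28],[0,0,0.03,0,0,0,-0.28],[0,0,0,0,0,0,-0.28],[0,0,0,0,0,0,-0.28]]'; python3 -m pendant '[[0,0,0,0,0,0,1],[0,0,0,0,0,0,1],[0,0,0,0,0,0,1],[0,0,0,0,0,0,1],[0,0,0,0,0,0,1]]' 20
```

```text
time_s: 10.38
ee_pos: [0.6009, -0.0418, 0.1027]
eef_rot: [3.14, 0.0, 1.571]
force: [0.3, -0.3, 0.1]
grip_width: 0.0598
time_s: 10.8
ee_pos: [0.6004, -0.0419, 0.1017]
eef_rot: [3.141, 0.0, 1.571]
force: [-2.5, -0.5, 5.8]
grip_width: 0.0391
```

```bash
python3 -m pendant '[[0,0,-0.02,0,0,0,1],[0,0,-0.1,0,0,0,1],[0,0,-0.25,0,0,0,1],[0,0,-0.3,0,0,0,1],[0,0,-0.3,0,0,0,1],[0,0,-0.2,0,0,0,1],[0,0,-0.024,0,0,0,1],[0,0,0,0,0,0,1]]'; python3 -m pendant '[[0.2547,-0.1167,0,0,0,0,1],[0.2547,-0.1167,0,0,0,0,1],[0.2547,-0.1167,0,0,0,0,1],[0.2547,-0.1167,0,0,0,0,1],[0.2547,-0.1167,0,0,0,0,1],[0.2547,-0.1167,0,0,0,0,1],[0,0,0,0,0,0,1],[0,0,0,0,0,0,1],[0,0,0,0,0,0,1]]'
python3 - <<'E'
from fit import *
print(ctrl.get_obs()["force"])
s=cam("scene"); crop(s,285,140,110,100,6,"s6c")
E
```

```text
time_s: 11.47
ee_pos: [0.6004, -0.0418, 0.2462]
eef_rot: [3.139, 0.0, 1.571]
force: [0.6, 0.6, -1.4]
grip_width: 0.0389
time_s: 12.22
ee_pos: [0.516, 0.1412, 0.2433]
eef_rot: [-3.14, 0.001, 1.571]
force: [-0.2, 0.2, -1.9]
grip_width: 0.0387
[-0.17612503  0.15724839 -1.87483442]
```

View pics/s6c.png

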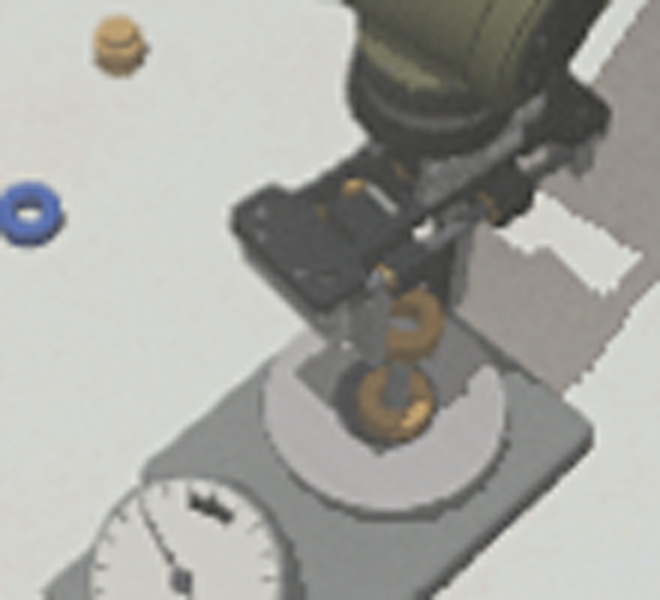

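```bash
python3 -m pendant '[[0,0,0.06,0,0,0,1],[0,0,0.06,0,0,0,1],[0,0,0.04,0,0,0,1],[0,0,0.03,0,0,0,1],[0,0,0.03,0,0,0,1],[0,0,0.02,0,0,0,1],[0,0,0,0,0,0,1],[0,0,0,0,0,0,1]]'; python3 -c "
from station import ctrl;print(ctrl.get_obs()['force'],ctrl.get_obs()['ee_pos'])"
```

```text
time_s: 12.93
ee_pos: [0.5162, 0.1415, 0.2157]
eef_rot: [3.142, 0.0, 1.571]
force: [-0.2, -0.5, -0.8]
grip_width: 0.0392
[-0.18597449 -0.49634478 -0.76642454] [0.51621397 0.14152309 0.2156605 ]
```

```bash
python3 -m pendant '[[0,0,0.03,0,0,0,1],[0,0,0.03,0,0,0,1],[0,0,0,0,0,0,1]]'; python3 -m pendant '[[0,0,0,0,0,0,1]]'
```

```text
time_s: 13.18
ee_pos: [0.5159, 0.1415, 0.2077]
eef_rot: [-3.141, 0.0, 1.571]
force: [-0.4, 0.8, -1.6]
grip_width: 0.0388
time_s: 13.27
ee_pos: [0.5161, 0.1415, 0.2082]
eef_rot: [-3.141, 0.0, 1.571]
force: [-0.2, 0.4, -1.4]
grip_width: 0.0388
```

Threaded with no contact. I lower to about 0.187, then settle it.

```bash
python3 -m pendant '[[0,0,0.05,0,0,0,1],[0,0,0.06,0,0,0,1],[0,0,0.04,0,0,0,1],[0,0,0.025,0,0,0,1],[0,0,0,0,0,0,1],[0,0,0,0,0,0,1]]'; python3 -m pendant '[[0,0,0.015,0,0,0,1],[0,0,0.015,0,0,0,1],[0,0,0.01,0,0,0,1],[0,0,0,0,0,0,1],[0,0,0,0,0,0,1]]'; python3 - <<'E'
from fit import *
s=cam("scene"); crop(s,285,140,110,100,6,"s7c")
E
```

```text
time_s: 13.77
ee_pos: [0.5161, 0.1415, 0.1872]
eef_rot: [-3.141, 0.0, 1.571]
force: [0.3, -0.0, -0.9]
grip_width: 0.0389
time_s: 14.18
ee_pos: [0.5162, 0.1415, 0.1827]
eef_rot: [3.141, -0.0, 1.571]
force: [-0.5, -0.1, -0.9]
grip_width: 0.0389
```

View pics/s7c.png

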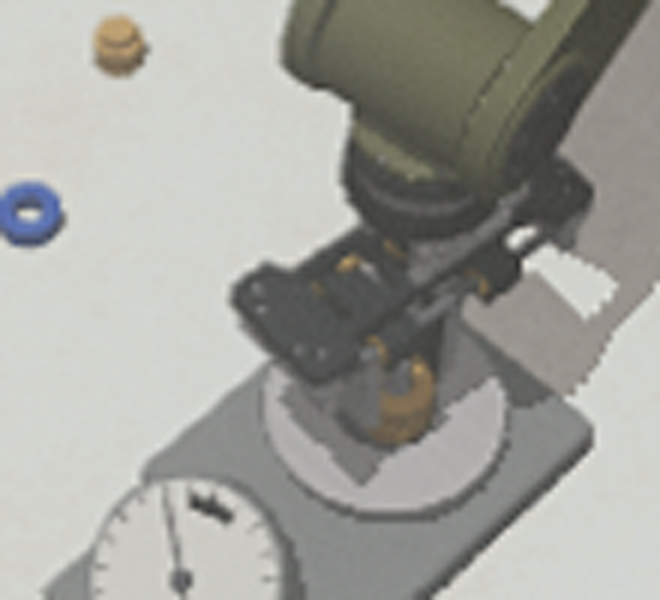

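```bash
python3 -m pendant '[[0,0,0.01,0,0,0,1],[0,0,0,0,0,0,1],[0,0,0,0,0,0,-0.05],[0,0,0,0,0,0,-0.28],[0,0,0,0,0,0,-0.28],[0,0,0,0,0,0,-0.28]]'; python3 -m pendant '[[0,0,-0.1,0,0,0,-0.28],[0,0,-0.2,0,0,0,-0.28],[0,0,-0.3,0,0,0,-0.28],[0,0,-0.1,0,0,0,-0.28],[0,0,0,0,0,0,-0.28]]';python3 - <<'E'
from fit import *
s=cam("scene"); crop(s,285,140,110,100,6,"s8c"); t=cam("top"); crop(t,255,170,90,120,5,"t8c")
E
```

```text
time_s: 14.73
ee_pos: [0.5162, 0.1415, 0.1815]
eef_rot: [3.142, -0.0, 1.571]
force: [1.7, -1.1, 0.0]
grip_width: 0.0594
time_s: 15.15
ee_pos: [0.5169, 0.1417, 0.2688]
eef_rot: [3.136, -0.001, 1.571]
force: [-0.2, -0.5, 0.6]
grip_width: 0.0601
```

View pics/s8c.png

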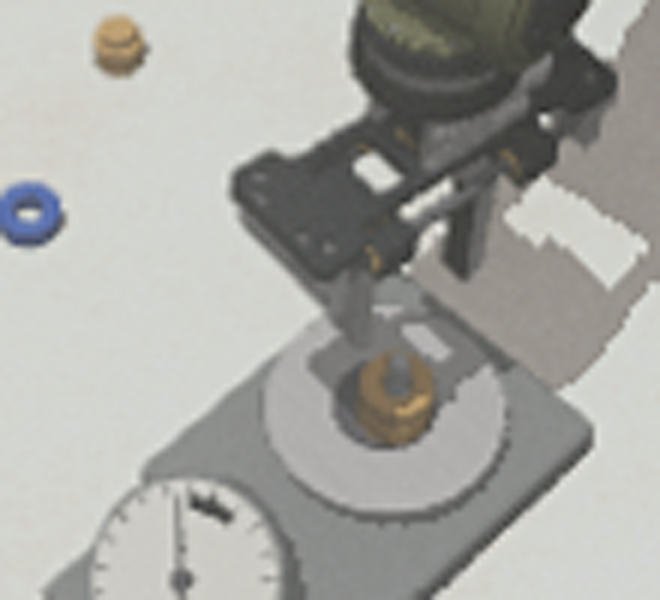

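View pics/t8c.png

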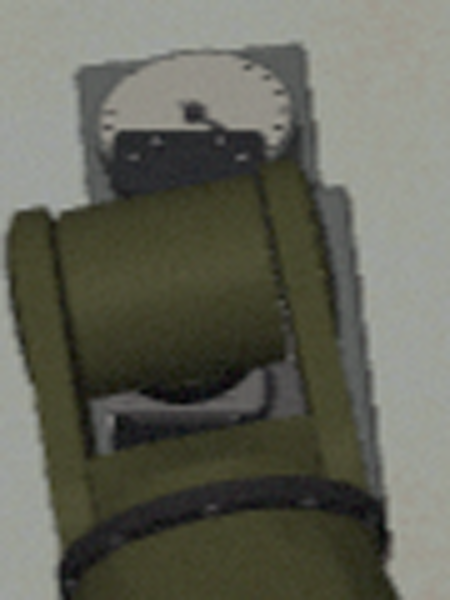

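The needle tip is at about (178,495) in the crop and the black band starts at about (190,497), so it is just short and a third ring is needed. I'll check the needle angle numerically as I go for the ring at (0.582,-0.217).

```bash
python3 - <<'E'
from needle import *
s=cam("scene")
p=np.array([0.66563178,0.15022634,0.05962369]); up,y=dial_axes(.0124,np.radians(-35)); n=np.cross(up,y); n*=np.sign(n[2]); rg=np.cross(up,n)
S=lambda u,v: np.array([285+(u+.5)/6-.5,140+(v+.5)/6-.5])
def X(uv):
    o,d=ray(s,uv); return o+d*((p-o)@n)/(d@n)
h=X(S(181,580))
def a(u,v): d=X(S(u,v))-h; return np.degrees(np.arctan2(d@rg,d@up))
b=[a(192,498),a(232,516)]; print(b)
for tip in((113,537),(143,500),(178,492)): print(1.8+np.radians(a(*tip)-sum(b)/2))
E
python3 -m pendant '[[-0.298,0.0546,0,0,0,0,-0.28],[-0.298,0.0546,0,0,0,0,-0.28],[-0.298,0.0546,0,0,0,0,-0.28],[-0.298,0.0546,0,0,0,0,-0.28],[-0.298,0.0546,0,0,0,0,-0.28],[-0.298,0.0546,0,0,0,0,-0.28],[-0.298,0.0546,0,0,0,0,-0.28],[-0.298,0.0546,0,0,0,0,-0.28],[-0.298,0.0546,0,0,0,0,-0.28],[-0.298,0.0546,0,0,0,0,-0.28]]'
python3 -m pendant '[[0,0,0.2,0,0,0,-0.28],[0,0,0.2,0,0,0,-0.28],[0,0,0,0,0,0,-0.28],[0,0,0,0,0,0,-0.28]]'
python3 - <<'E'
from fit import *
s=cam("scene"); crop(s,205,90,110,100,6,"s9c");print(ctrl.get_obs()["ee_pos"])
E
```

```text
[np.float64(143.30531613285487), np.float64(177.40016154617464)]
0.31569393357470954
0.8672112790459124
1.3134200901770385
time_s: 16.13
ee_pos: [0.5815, -0.2178, 0.2636]
eef_rot: [-3.139, -0.001, 1.571]
force: [0.7, 0.1, -0.5]
grip_width: 0.0602
time_s: 16.47
ee_pos: [0.5813, -0.2158, 0.2157]
eef_rot: [-3.138, -0.002, 1.571]
force: [0.8, -0.7, 1.8]
grip_width: 0.0603
[ 0.58180735 -0.21580595  0.2174238 ]
```

View pics/s9c.png

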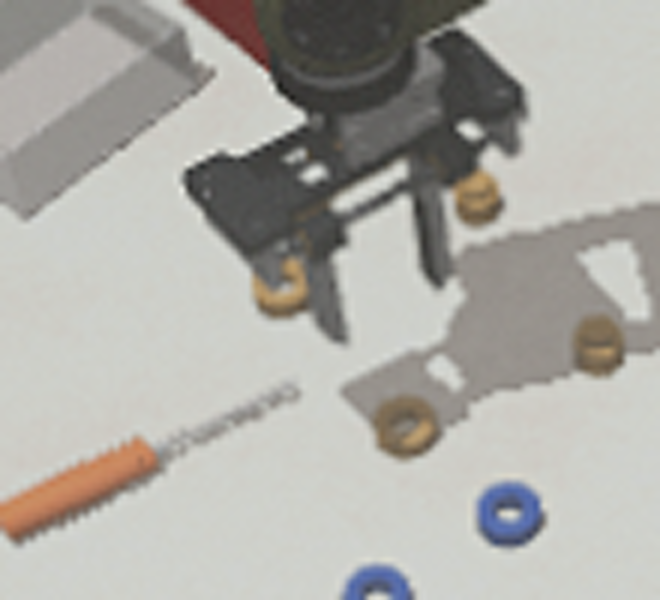

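Needle estimates so far are 0.32, 0.87 and 1.31, so a third ring should give about 1.8. I descend and grasp it.

```bash
python3 -m pendant '[[0,0,0.25,0,0,0,-0.28],[0,0,0.25,0,0,0,-0.28],[0,0,0.2,0,0,0,-0.28],[0,0,0.15,0,0,0,-0.28],[0,0,0.08,0,0,0,-0.28],[0,0,0.035,0,0,0,-0.28],[0,0,0,0,0,0,-0.28],[0,0,0,0,0,0,-0.28]]'; python3 -m pendant '[[0,0,0,0,0,0,1],[0,0,0,0,0,0,1],[0,0,0,0,0,0,1],[0,0,0,0,0,0,1],[0,0,0,0,0,0,1]]' 20
```

```text
time_s: 17.18
ee_pos: [0.5824, -0.2162, 0.1032]
eef_rot: [3.14, 0.001, 1.571]
force: [0.3, 1.0, -0.2]
grip_width: 0.06
time_s: 17.6
ee_pos: [0.5819, -0.2161, 0.1023]
eef_rot: [3.141, 0.0, 1.571]
force: [-2.2, 0.5, 7.1]
grip_width: 0.0392
```

```bash
python3 -m pendant '[[0,0,-0.02,0,0,0,1],[0,0,-0.1,0,0,0,1],[0,0,-0.25,0,0,0,1],[0,0,-0.3,0,0,0,1],[0,0,-0.3,0,0,0,1],[0,0,-0.2,0,0,0,1],[0,0,-0.03,0,0,0,1],[0,0,0,0,0,0,1]]'; python3 -m pendant '[[0.2979,-0.0547,0,0,0,0,1],[0.2979,-0.0547,0,0,0,0,1],[0.2979,-0.0547,0,0,0,0,1],[0.2979,-0.0547,0,0,0,0,1],[0.2979,-0.0547,0,0,0,0,1],[0.2979,-0.0547,0,0,0,0,1],[0.2979,-0.0547,0,0,0,0,1],[0.2979,-0.0547,0,0,0,0,1],[0.2979,-0.0547,0,0,0,0,1],[0.2979,-0.0547,0,0,0,0,1]]'; python3 -m pendant '[[0,0,0,0,0,0,1],[0,0,0,0,0,0,1],[0,0,0,0,0,0,1]]'
python3 - <<'E'
from fit import *
print(ctrl.get_obs()["force"])
s=cam("scene"); crop(s,285,140,110,100,6,"s10c")
E
```

```text
time_s: 18.27
ee_pos: [0.582, -0.2161, 0.2476]
eef_rot: [3.139, 0.001, 1.571]
force: [0.4, -0.2, -1.9]
grip_width: 0.0389
time_s: 19.1
ee_pos: [0.5148, 0.143, 0.2439]
eef_rot: [-3.139, 0.001, 1.571]
force: [0.8, 0.3, -1.2]
grip_width: 0.0391
time_s: 19.35
ee_pos: [0.5157, 0.1411, 0.2444]
eef_rot: [-3.14, 0.001, 1.571]
force: [0.5, -0.4, -1.5]
grip_width: 0.0392
[ 0.49023615 -0.40724719 -1.54050917]
```

View pics/s10c.png

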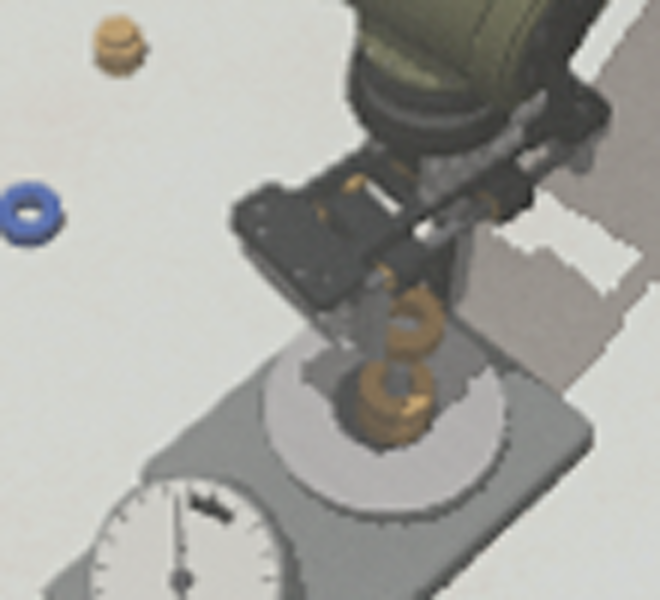

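```bash
python3 -m pendant '[[0,0,0.06,0,0,0,1],[0,0,0.06,0,0,0,1],[0,0,0.06,0,0,0,1],[0,0,0.03,0,0,0,1],[0,0,0.03,0,0,0,1],[0,0,0.02,0,0,0,1],[0,0,0,0,0,0,1],[0,0,0,0,0,0,1]]'; python3 -m pendant '[[0,0,0.02,0,0,0,1],[0,0,0.02,0,0,0,1],[0,0,0,0,0,0,1]]';  python3 -m pendant '[[0,0,0,0,0,0,1]]'
```

```text
time_s: 20.07
ee_pos: [0.5161, 0.1414, 0.2145]
eef_rot: [3.141, 0.0, 1.571]
force: [-0.8, 0.9, -1.7]
grip_width: 0.0393
time_s: 20.32
ee_pos: [0.5159, 0.1414, 0.2092]
eef_rot: [-3.141, 0.0, 1.571]
force: [0.5, -0.2, -2.3]
grip_width: 0.0394
time_s: 20.4
ee_pos: [0.516, 0.1414, 0.2095]
eef_rot: [-3.141, 0.0, 1.571]
force: [0.6, -1.0, -1.9]
grip_width: 0.0391
```

```bash
python3 -m pendant '[[0,0,0.03,0,0,0,1],[0,0,0.03,0,0,0,1],[0,0,0.02,0,0,0,1],[0,0,0,0,0,0,1]]'; python3 -m pendant '[[0,0,0.015,0,0,0,1],[0,0,0.015,0,0,0,1],[0,0,0.01,0,0,0,1],[0,0,0,0,0,0,1],[0,0,0,0,0,0,1]]'; python3 - <<'E'
from fit import *
s=cam("scene"); crop(s,285,140,110,100,6,"s11c")
E
```

```text
time_s: 20.73
ee_pos: [0.5158, 0.1414, 0.1993]
eef_rot: [-3.141, 0.0, 1.571]
force: [0.6, 0.7, -1.4]
grip_width: 0.0393
time_s: 21.15
ee_pos: [0.5161, 0.1414, 0.1953]
eef_rot: [3.141, -0.0, 1.571]
force: [-0.2, -0.4, -0.3]
grip_width: 0.0392
```

View pics/s11c.png

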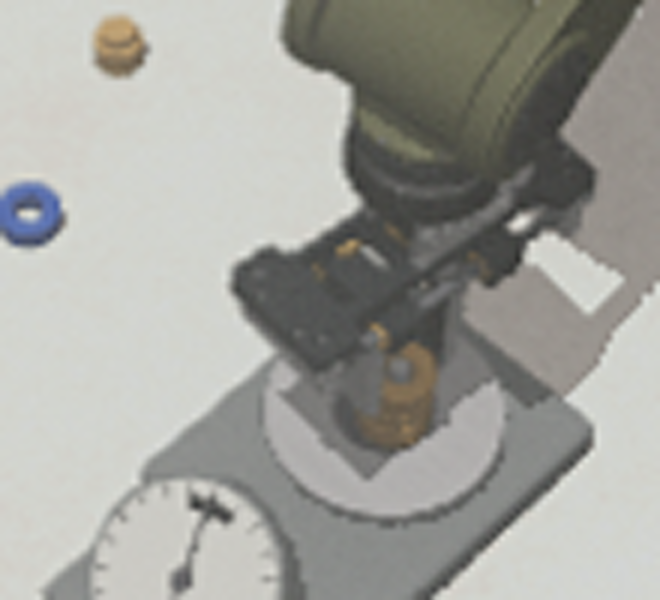

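The needle is inside the band with most of the weight already down. I release and retreat.

```bash
python3 -m pendant '[[0,0,0.008,0,0,0,1],[0,0,0,0,0,0,1],[0,0,0,0,0,0,-0.05],[0,0,0,0,0,0,-0.28],[0,0,0,0,0,0,-0.28],[0,0,0,0,0,0,-0.28]]'; python3 -m pendant '[[0,0,-0.1,0,0,0,-0.28],[0,0,-0.2,0,0,0,-0.28],[0,0,-0.3,0,0,0,-0.28],[-0.2,0,-0.2,0,0,0,-0.28],[-0.3,0,0,0,0,0,-0.28],[-0.3,0,0,0,0,0,-0.28],[-0.3,0,0,0,0,0,-0.28],[0,0,0,0,0,0,-0.28],[0,0,0,0,0,0,-0.28],[0,0,0,0,0,0,-0.28]]';python3 - <<'E'
from needle import *
s=cam("scene","s12"); crop(s,285,140,110,100,6,"s12c"); t=cam("top"); crop(t,255,170,90,120,5,"t12c")
E
```

```text
time_s: 21.7
ee_pos: [0.5161, 0.1414, 0.1943]
eef_rot: [3.142, 0.0, 1.571]
force: [0.7, 0.5, -0.2]
grip_width: 0.0596
time_s: 22.53
ee_pos: [0.5161, 0.0098, 0.2903]
eef_rot: [3.142, -0.0, 1.571]
force: [0.2, -0.3, -0.1]
grip_width: 0.0601
```

View pics/s12c.png

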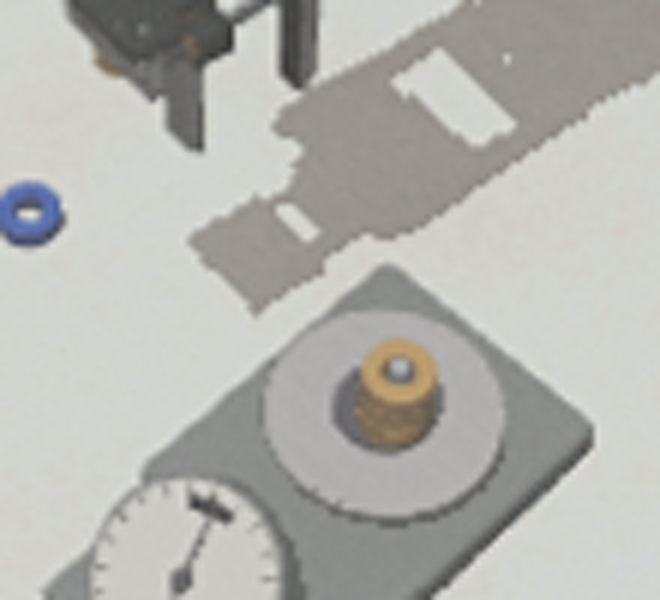

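View pics/t12c.png

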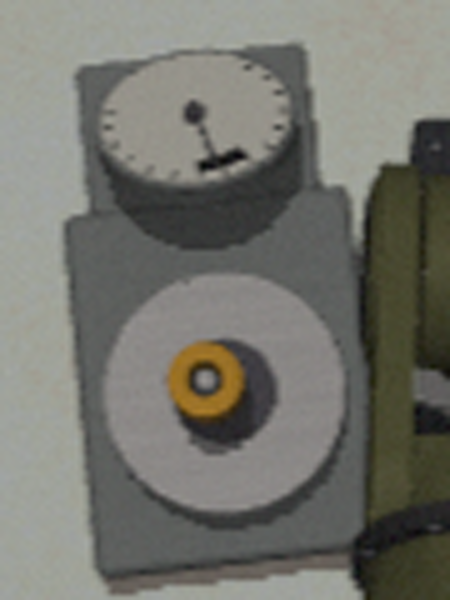

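View pics/s12.png

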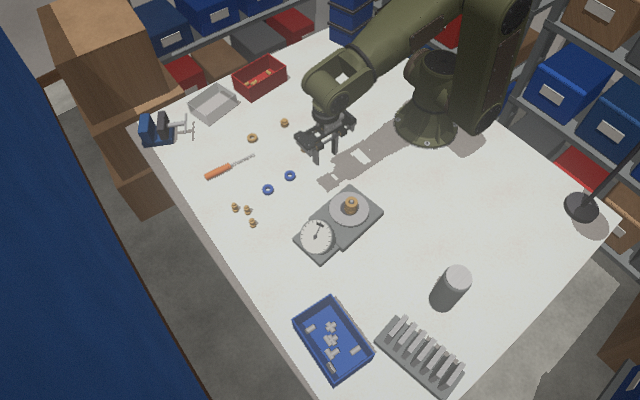

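Both views show the needle pointing into the middle of the band: the scene crop has it from (181,580) to (212,515), with the band spanning 190 to 235. Three rings are stacked on the post, the fourth lies where it began, and the gripper is clear.

```bash
python3 -c "
from station import hand_in;print(hand_in())"
```

```text
the job is handed in; nothing more can be done
None
```

I threaded three brass rings onto the post, lowering each one slowly until the pan carried most or all of its weight before I let go. The job is handed in, but `hand_in` reported no verdict.

- **Needle:** I estimated its angle from the scene camera at about 0.32 rad empty, 0.87 after one ring and 1.31 after two. After the third ring I judged it by eye only. Both cameras showed it pointing at about the middle of the black band, which fits the roughly 1.8 rad I expected.
- **Rings:** The three rings sat stacked on the post with its tip showing in the top bore. In the last scene picture the fourth ring still lay in its starting spot.
- **Bystanders and blue rings:** I saw no change in any of them in that picture.
- **Forces and clearance:** The largest force I read was about 7 N, while closing on the third ring on the bench. I felt no contact with the post's tip on any of the three rings. The gripper was well clear when I handed in, at about 22.5 s of the allowed 72 s.
- **Disagreement:** The two cameras differed by 2–3 mm on absolute positions. The grasps matched the top camera, so I took the post position from it.

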